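Latch check on a meter's battery case

TASK

The small black battery case has a new latch spring: check it by pressing the orange latch pad straight down, slowly, with shut fingertips, to about 12 N and never to twice that. If the lid clicks free and pops up, the latch is good and the case goes, lid up, into the green tray; if the lid is still shut at 12 N, the spring is too stiff: stop pressing, and the still shut case goes into the red tray for rework. Set the case down gently, flat on the tray's floor, and leave the meter, the large capacitor, the orange screwdriver and the roll of tape where they are.

Things in the scene. Friction and masses are not known exactly. Their poses are not given: they have to be found in the camera images.
- case_center (a point): centre, 17 mm above the underside, of the loose black battery case: 124 mm long (its x), 52 mm wide (its y), walls 34 mm high, about 0.26 kg, balanced here. Its -x end is the front, with a low deck and the orange latch pad; its +x end the rear, with the lid's hinge. z up. The fingers can take it here across its 52 mm width
- latch_pad (a point): top of the latch's orange thumb pad, at the middle of its rounded crest (28 mm across the case, 3 mm proud of the 22 x 30 mm pad); 41.5 mm above the case's underside, 45.5 mm in front of case_center. Pressed, it sinks against a spring: the hook leaves the lid after about 4 mm, the pad stops at about 5.5 mm, and comes back up when let go
- latch: the orange rocker latch; origin on its pivot, 25 mm behind the pad's centre and 20 mm above the case's underside. A good spring lets the lid go at about 5 N at the pad's middle; a too stiff one still holds it shut at 12 N and yields only about 0.1 mm per N, so press slowly. Which is fitted cannot be seen. Force on the pad is measured on it
- lid (a joint): angle of the grey lid, rad: 0 shut under the hook, 0.32 popped up, held there by its spring. The lid is 80 mm long, 44 mm wide, hinged at the rear, and lies 4 mm inside each side wall, so a grasp on the walls need not touch it; when up, its front edge stands about 63 mm above the case's underside
- case: the whole battery case with lid and latch; origin at the centre of its underside
- green_tray: green shallow tray for good cases, fixed; 210 mm (its x) x 156 mm (its y) outside, 27 mm high, walls 3 mm; its inner floor lies 6 mm above its underside; rolled rim, 30 mm high; origin at the centre of its underside
- red_tray: red shallow tray for rework, fixed; same make and size as the green one; origin at the centre of its underside. The two trays may stand on either side
- meter_mid (a point): middle of the grey portable meter, 66 x 190 x 52 mm, lying at the back; the point is half-way up. Bystander: do not move it
- filter_cap_mid (a point): middle of the black standing capacitor, 42 mm across, 56 mm high, with two white terminals, at the back; half-way up. Bystander
- orange_driver_mid (a point): middle of the orange-handled screwdriver, 26 x 182 x 26 mm, lying at the back on the left; half-way up. Bystander
- green_tape_mid (a point): middle of the roll of green tape, 84 mm across, 19 mm high, lying on the right; half-way up. Bystander

How it is judged:
By the outcome, as a careful person would: the job done as asked, in the order asked, and still so for the second after the job is handed in, with the robot touching nothing.
It also fails if it takes over 53 s, if anything falls off the work surface, if the arm or the gripper's body presses on something with over 40 N, if the wrist force passes 120 N, or if a joint passes its speed limit or range.

ROBOT

A 6-joint arm with a two-finger parallel gripper is mounted at the origin on a cart in front of the work surface, level with it; the furniture and walls round the work are solid. World frame = base frame: x ahead of the robot, y to its left, z up, the work surface at z = 0. Lengths are in mm, angles in rad, forces in N, time in s.
With the tool pointing down it reaches from about 250 to 725 mm from the base axis. Payload 9.7 kg.
Tool frame: the origin (TCP) lies on the centre line of the jaws, within the pads' length; the fingertips stand 19 mm ahead of it and the grasp point (between the pads) is the TCP; z points along the fingers, y is the line along which they close (so a half turn about z gives the same grasp; the last joint's range is limited). The gripper opens to 85 mm and grips with 20 to 120 N. Pads are 22 mm wide; open, the fingers measure 114 mm over their backs; the gripper's body (76 mm by 85 mm) begins 54 mm behind the grasp point. The pads swing forward as they close: fully open they stand 13 mm farther back than shut.
Start: joints at [1.128, 0.087, 0.176, 1.66, 0, 1.571], TCP at [235.656, 496.954, 250.284] pointing down, gripper open.
Joint ranges: [-3.13, 3.13], [-0.85, 1.81], [-1.15, 1.24], [-2.2, 2.28], [-1.44, 1.52], [-3.14, 3.14]. Speed limits (rad/s): [2.22, 2.22, 2.57, 3.14, 3.14, 3.14].

INTERFACE

Orientations are given as a unit quaternion [w, x, y, z].
In Python, from cell import get_obs, read_camera, hand_in gives the robot as it stands. The module is installed in compiled form; this text tells all that it offers.
- The arm moves only by the tool jog_arm, never from a script. Its argument "commands" is a list of rows, each a list of 7 numbers: the shift along the tool's x, y, z as a fraction of full scale, then the turn, a rotation vector about the tool's x, y, z as a fraction of full scale, then the opening, from 0 (shut) to 1 (fully open). A call has 1 to 12 rows; each row is the pose to reach, as a shift and turn from the pose commanded when the call began, along the tool's axes at that moment; what a row does not reach only later rows make up. Full scale, the value 1, is 0.1 m for a shift and 90 degrees for a turn. A row lasts 1/10 s, in which the tool goes at most 50 mm and 8.59 degrees, less where a joint would pass 70% of its speed; a pose out of reach is approached as far as the arm can. A call with a number of a shift or a turn outside -1 to 1 is refused whole. A call with a gripper value outside its range is refused whole. The fingers move at their own pace and stop on an object; "squeeze" is the grip in N (left out, the last holds). Time passes only in rows, so rows that repeat a pose let the fingers close. It gives the time, the measured TCP pose, the force, the opening and the grip force at its end, in the units of the state.
- get_obs(): the state, without advancing time (a new reading comes with each control period).
- read_camera(name): name is "scene" or "top" or "wrist"; returns a dict with "color" (384x512x3 uint8, red, green, blue), "mtx" (3x3 intrinsics, pixels), "xyz" and "rotation" of the camera in the world. Camera axes: x right, y up, looking along -z (the intrinsics and any distortion apply to the point x, -y, -z); pixel columns grow to the right and rows downward; lengths in mm; the calibration is good to about 2 mm. A picture is of the moment at which its call begins. There is no depth.
- hand_in(): hands the job in; it is judged then, once.
The state is a dict: "time": time; "joints": joint angles; "joint_velocities": joint speeds; "joint_efforts": joint torques, N m; "tool_pos": TCP position; "tool_rot": TCP orientation; "force": force on the tool from outside, world axes, zero at the start; "torque": the same for the moment, N m; "width": finger opening in mm; "gripper_force": force on a finger pad.
Only numpy, scipy, OpenCV 4.12 (cv2) and the standard library are available. Lean on these libraries where they do the work, as an engineer would, in place of code of your own. Each camera call takes 0.05 s, during which the arm holds its last target. There are 200 camera calls.

## Working session

There is one attempt and no reset: what is moved stays moved. The work goes in short steps, Python scripts to look and compute and a tool call to move; the robot and the scene stay as the last step left them, time stands still between calls to the robot, and variables do not carry over. Pictures are saved under pics/ and viewed, at most 13 in all, crops included, and the job is handed in when it is done.

Besides the shell and the picture viewer there is one more tool, called as name(argument=value, ...), one argument or row to a line, values as JSON. jog_arm: Moves the arm, as the interface text tells. Its arguments: {"type":"object","properties":{"commands":{"type":"array"},"squeeze":{"type":"number"}},"required":["commands"]}

```bash
mkdir -p pics
python3 - <<'E'
from cell import *
import cv2, numpy as np
o=get_obs(); print(o)
for n in ("top","scene"):
    c=read_camera(n); cv2.imwrite(f"pics/{n}0.png",c["color"][:,:,::-1]); print(n,{k:np.round(v,4).tolist() for k,v in c.items() if k!="color"})
E
```

```text
{'time': 0.0, 'joints': array([ 1.12798041e+00,  8.74497034e-02,  1.75134175e-01,  1.65978420e+00,
       -5.37431244e-06,  1.57079450e+00]), 'joint_velocities': array([-3.07785973e-04, -1.17138920e-04, -6.63139663e-04, -4.43169260e-05,
       -3.88941595e-04, -1.00189357e-03]), 'joint_efforts': array([ 2.22929484e-04, -5.20391536e+01,  4.64797533e+01,  1.66886277e-02,
       -2.33301932e-06, -2.25910964e-05]), 'tool_pos': array([235.58326441, 496.77183581, 249.58876826]), 'tool_rot': array([-1.40494325e-04,  2.19602487e-01,  9.75589218e-01, -6.36380366e-04]), 'force': array([ 0.30795242, -0.81630906, -0.31650765]), 'torque': array([ 0.03373076, -0.03021877, -0.06936024]), 'gripper_force': 0.0, 'width': 85.07927159140486}
top {'mtx': [[360.3051, 0.0, 254.3574], [0.0, 360.3051, 189.4565], [0.0, 0.0, 1.0]], 'xyz': [356.5683, -110.0692, 1286.62], 'rotation': [0.7049, 0.0637, -0.0684, -0.7031]}
scene {'mtx': [[460.6516, 0.0, 256.1614], [0.0, 460.6516, 181.8104], [0.0, 0.0, 1.0]], 'xyz': [547.3404, 1229.4576, 800.7254], 'rotation': [-0.0171, -0.0023, 0.5101, 0.8599]}
```

View pics/top0.png

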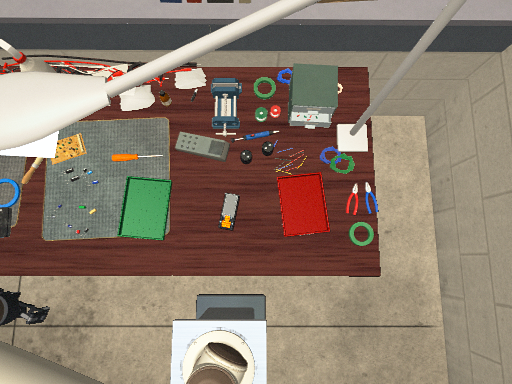

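View pics/scene0.png

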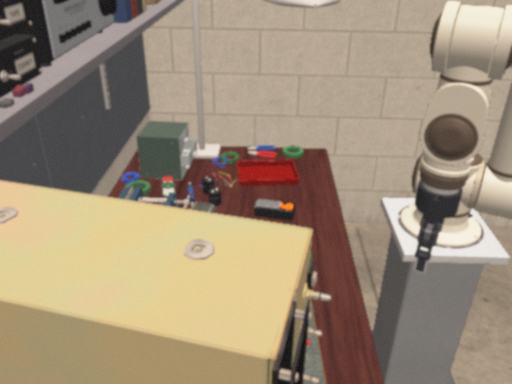

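The top view shows the case at (229,211) with the orange pad toward the robot at (227,224). The green tray is on the left at (146,208) and the red one on the right at (303,205). The scene view shows the case at (273,208). Next I'll segment and zoom.

```bash
cat > h.py <<'E'
import numpy as np, cv2
from scipy.spatial.transform import Rotation as R
def Rm(r):
    r=np.array(r); return r if r.shape==(3,3) else R.from_quat(np.r_[r[1:],r[0]]).as_matrix()
def px2w(c,uv,z):
    uv=np.atleast_2d(uv).astype(float); K=c["mtx"]
    d=np.c_[(uv[:,0]-K[0,2])/K[0,0],-(uv[:,1]-K[1,2])/K[1,1],-np.ones(len(uv))]@Rm(c["rotation"]).T
    p=np.array(c["xyz"]); return p+d*((z-p[2])/d[:,2])[:,None]
def w2px(c,P):
    q=(np.atleast_2d(P)-np.array(c["xyz"]))@Rm(c["rotation"]); K=c["mtx"]
    return np.c_[K[0,0]*q[:,0]/-q[:,2]+K[0,2],-K[1,1]*q[:,1]/-q[:,2]+K[1,2]]
def blob(c,lo,hi,box):
    h=cv2.cvtColor(c["color"],cv2.COLOR_RGB2HSV); m=cv2.inRange(h,lo,hi)
    k=np.zeros_like(m); x0,y0,x1,y1=box; k[y0:y1,x0:x1]=m[y0:y1,x0:x1]
    n,l,s,ce=cv2.connectedComponentsWithStats(k); i=1+np.argmax(s[1:,4]); 
    pts=np.argwhere(l==i)[:,::-1]; return ce[i],s[i],pts
E
python3 - <<'E'
from cell import *
from h import *
c=read_camera("top")
print("rot",np.array(c["rotation"]).shape)
for n,lo,hi,b,z in (("green",(60,100,40),(85,255,255),(110,165,180,250),30),("red",(0,180,60),(6,255,255),(265,165,340,250),30),("pad",(8,150,150),(25,255,255),(210,185,250,240),41)):
    ce,s,p=blob(c,lo,hi,b); r=cv2.minAreaRect(p.astype(np.float32))
    w=px2w(c,cv2.boxPoints(r),z); print(n,ce,s,px2w(c,ce,z)[0].round(1),"box",w.round(0)[:,:2].tolist(),w.mean(0).round(1))
crop=c["color"][180:245,200:265]; cv2.imwrite("pics/c1.png",cv2.resize(crop,None,fx=8,fy=8,interpolation=cv2.INTER_CUBIC)[:,:,::-1])
E
```

```text
rot (4,)
green [144.54509091 207.93490909] [ 117  176   55   64 2750] [527.3 266.7  30. ] box [[431.0, 357.0], [650.0, 342.0], [628.0, 176.0], [409.0, 196.0]] [529.5 267.9  30. ]
red [302.55823293 204.04235122] [ 277  172   53   65 2739] [ 542.7 -288.5   30. ] box [[643.0, -196.0], [664.0, -363.0], [447.0, -380.0], [428.0, -219.0]] [ 545.5 -289.5   30. ]
pad [226.14473684 221.89473684] [222 215   9  13  76] [477.9 -21.   41. ] box [[502.0, -6.0], [502.0, -34.0], [460.0, -35.0], [460.0, -7.0]] [481.1 -20.4  41. ]
```

View pics/c1.png

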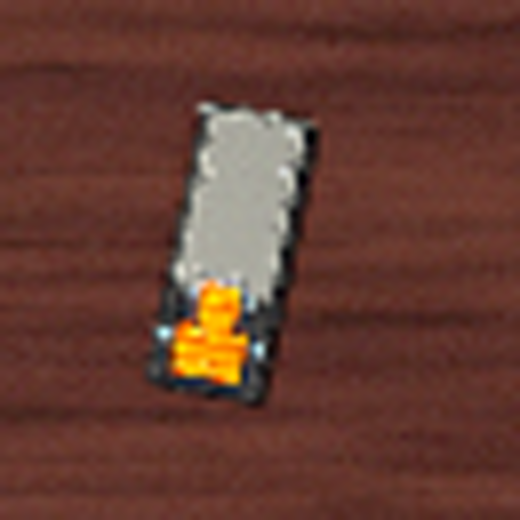

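The case's long axis runs from the front edge at about (226,229) to the rear at about (232,194). I'll compute its pose and the first move.

```bash
cat >> h.py <<'E'
def downR(yaw): # tool y = (sin? ) tool z down, tool x at angle yaw from world x
    x=np.array([np.cos(yaw),np.sin(yaw),0]); z=np.array([0,0,-1.]); return np.c_[x,np.cross(z,x),z]
def plan(o,p,yaw):
    Rc=Rm(o["tool_rot"]); s=Rc.T@(np.array(p)-o["tool_pos"])/100
    t=R.from_matrix(Rc.T@downR(yaw)).as_rotvec()/(np.pi/2); return s.round(3),t.round(3)
E
python3 - <<'E'
from cell import *
from h import *
c=read_camera("top")
k=np.array([[160,380],[260,400],[315,120],[205,105]])/8+[200,180]-0.5
w=px2w(c,k,34); f=w[:2].mean(0); r=w[2:].mean(0); d=r-f; print(w.round(0),w.mean(0),np.linalg.norm(d)); yaw=np.arctan2(d[1],d[0]); print("yaw",yaw)
o=get_obs(); print(o["time"],Rm(o["tool_rot"]).round(3))
for y in (yaw,yaw+np.pi): print(plan(o,[w.mean(0)[0],w.mean(0)[1],250],y))
E
```

```text
[[461.   2.  34.]
 [452. -41.  34.]
 [575. -64.  34.]
 [582. -15.  34.]] [517.64499001 -29.47374833  34.        ] 123.78243054406694
yaw -0.1624545211534036
0.2 [[-0.904  0.428 -0.   ]
 [ 0.428  0.904 -0.001]
 [ 0.    -0.001 -1.   ]]
(array([-4.803e+00, -3.547e+00,  1.000e-03]), array([-0.000e+00,  1.000e-03,  1.822e+00]))
(array([-4.803e+00, -3.547e+00,  1.000e-03]), array([-0.001, -0.   , -0.178]))
```

jog_arm(
  commands=[
    [-0.5,-0.37,0,0,0,-0.09,1],
    [-1,-0.74,0,0,0,-0.178,1],
    [-1,-0.74,0,0,0,-0.178,1],
    [-1,-0.74,0,0,0,-0.178,1],
  ],
)

```text
time: 0.6
tool_pos: [295.5, 384.9, 250.7]
tool_rot: [0.0, 0.083, 0.997, 0.0]
force: [0.1, 0.0, -0.8]
width: 85.4
gripper_force: 0.0
```

Run:
```python
from cell import *
from h import *
o=get_obs(); print(o["time"],o["joints"].round(3),o["tool_pos"].round(1)); print(plan(o,[518,-29,250],np.pi-.162))
```

```text
0.6 [ 0.916 -0.068  0.021  1.659 -0.     1.082] [295.5 384.9 250.7]
(array([-2.879, -3.715,  0.009]), array([ 0.   ,  0.   , -0.003]))
```

jog_arm(
  commands=[
    [-0.36,-0.46,0,0,0,0,1],
    [-0.72,-0.93,0,0,0,0,1],
    [-0.72,-0.93,0,0,0,0,1],
  ],
)

```text
time: 0.9
tool_pos: [351.1, 281.7, 250.4]
tool_rot: [0.0, 0.082, 0.997, -0.0]
force: [-0.8, 0.4, -0.5]
width: 85.3
gripper_force: 0.0
```

jog_arm(
  commands=[
    [-0.36,-0.46,0,0,0,0,1],
    [-0.72,-0.93,0,0,0,0,1],
    [-0.72,-0.93,0,0,0,0,1],
  ],
)

```text
time: 1.2
tool_pos: [407.3, 177.9, 250.2]
tool_rot: [0.0, 0.083, 0.997, -0.0]
force: [0.6, 1.0, -0.5]
width: 85.1
gripper_force: 0.0
```

jog_arm(
  commands=[
    [-0.36,-0.46,0,0,0,0,0],
    [-0.72,-0.93,0,0,0,0,0],
    [-0.72,-0.93,0,0,0,0,0],
    [-0.72,-0.93,0,0,0,0,0],
  ],
)

```text
time: 1.6
tool_pos: [463.0, 75.3, 249.8]
tool_rot: [-0.0, 0.083, 0.997, -0.0]
force: [-1.0, 0.7, 0.5]
width: 28.7
gripper_force: 0.0
```

Run:
```python
from cell import *
from h import *
o=get_obs(); print(o["time"],o["joints"].round(3),o["tool_pos"].round(1)); print(plan(o,[518,-29,250],np.pi-.162))
c=read_camera("wrist"); cv2.imwrite("pics/w1.png",c["color"][:,:,::-1]); print(c["xyz"],Rm(c["rotation"]).round(2),c["mtx"])
```

```text
1.6 [ 0.161 -0.105 -0.016  1.661 -0.     0.328] [463.   75.3 249.8]
(array([-0.715, -0.938, -0.002]), array([-0.   , -0.   , -0.003]))
[389.5871695   87.65963715 374.07137634] [[ 0.17 -0.94 -0.29]
 [ 0.99  0.16  0.05]
 [ 0.   -0.29  0.96]] [[333.95318138   0.         259.21818078]
 [  0.         333.95318138 188.8630343 ]
 [  0.           0.           1.        ]]
```

View pics/w1.png

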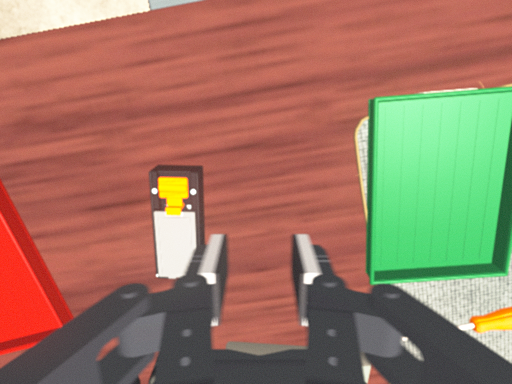

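The wrist view shows the case with its orange pad at (174,188), front edge toward the robot, and the green tray at right. Next I'll move above the pad.

jog_arm(
  commands=[
    [-0.15,-0.47,0.25,0,0,0,0],
    [-0.25,-0.94,0.5,0,0,0,0],
    [-0.25,-0.94,0.8,0,0,0,0],
    [-0.25,-0.94,0.8,0,0,0,0],
    [-0.25,-0.94,0.8,0,0,0,0],
  ],
)

```text
time: 2.15
tool_pos: [471.2, -18.7, 170.9]
tool_rot: [-0.0, 0.081, 0.997, 0.0]
force: [0.2, 0.4, 0.0]
width: 0.2
gripper_force: 0.0
```

Run:
```python
from cell import *
from h import *
o=get_obs(); print(o["time"],o["joints"].round(3),o["tool_pos"].round(1),o["width"],o["force"].round(1))
c=read_camera("wrist"); cv2.imwrite("pics/w2.png",cv2.resize(c["color"][:,:,::-1],(768,576)))
ce,s,p=blob(c,(10,150,150),(30,255,255),(100,0,420,384)); print(ce,s,px2w(c,ce,41)); np.save("w2.npy",np.array([c],dtype=object),allow_pickle=True)
```

```text
2.15 [-0.04  -0.115 -0.177  1.509  0.     0.123] [471.2 -18.7 170.9] 0.21096442699049472 [0.2 0.4 0. ]
[259.16678012 194.44996596] [ 240  174   40   50 1469] [[478.00122369 -19.84719423  41.        ]]
```

View pics/w2.png

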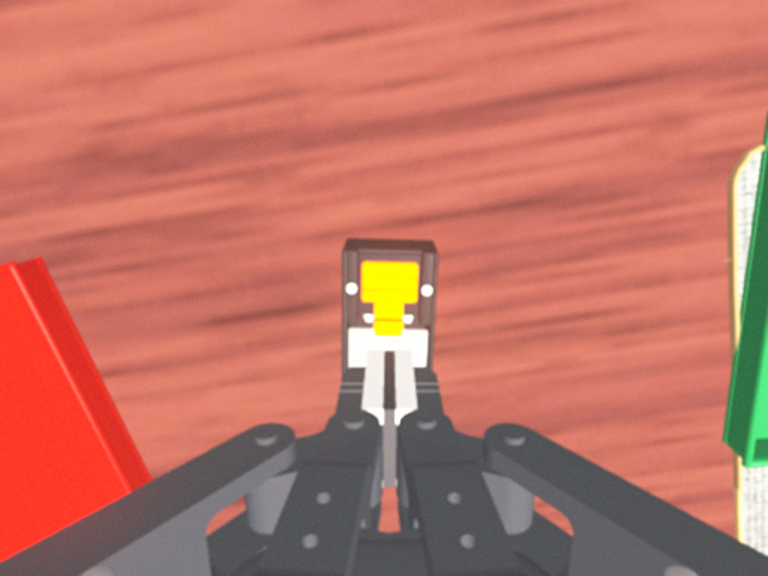

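The wrist view shows the pad's front block spanning x 361–419, y 261–303 (centre about (390,282)) and the case's front corners at about (346,240) and (437,240). White rivets show at (351,288) and (427,290), and shut fingertips at about (389,355–410).

Run:
```python
from h import *
c=np.load("w2.npy",allow_pickle=True)[0]
print(c["xyz"])
f=lambda P,z:px2w(c,np.array(P)/1.5,z)[:,:2]
a=f([[361,261],[419,262],[419,303],[361,301]],39); print("pad",a.round(1).tolist(),a.mean(0).round(1))
b=f([[351,288],[427,290]],34); print("rivets",b.round(1).tolist()); d=b[1]-b[0]; print("yaw",np.arctan2(d[1],d[0])-np.pi/2)
for z in(0,20,34):
  e=f([[346,240],[437,240],[437,255],[344,255]],z); print(z,e.round(1).tolist(),np.linalg.norm(e[0]-e[1]),np.linalg.norm(e[2]-e[3]))
# model prediction
from scipy.optimize import least_squares
g=cv2.cvtColor(c["color"],cv2.COLOR_RGB2GRAY)
for r in (165,175,185,195,205,215,225,235): print(r,g[r,222:240].tolist(),g[r,280:300].tolist())
```

```text
[397.68739651  -6.76503736 295.15629584]
pad [[459.5, -31.6], [465.0, -1.5], [487.6, -4.9], [481.4, -35.6]] [473.4 -18.4]
rivets [[474.8, -40.2], [482.7, 0.6]]
yaw -0.19115623711890994
0 [[454.7, -42.0], [463.6, 11.9], [472.7, 10.6], [463.6, -44.9]] 54.58434052147105 56.27953770275078
20 [[450.8, -39.6], [459.1, 10.6], [467.6, 9.5], [459.1, -42.3]] 50.885666883803694 52.46599630145108
34 [[448.1, -37.9], [456.0, 9.7], [464.1, 8.6], [456.0, -40.5]] 48.29659533743655 49.7965173205413
165 [148, 151, 152, 150, 154, 151, 133, 98, 85, 82, 84, 78, 83, 85, 81, 83, 86, 91] [87, 87, 84, 85, 82, 83, 87, 81, 78, 87, 104, 134, 149, 149, 145, 145, 144, 149, 144, 143]
175 [146, 147, 144, 143, 143, 130, 111, 120, 131, 111, 110, 120, 121, 128, 129, 123, 110, 102] [111, 91, 110, 121, 128, 130, 139, 140, 132, 108, 112, 121, 131, 144, 146, 143, 146, 144, 147, 147]
185 [143, 144, 144, 148, 145, 132, 113, 119, 130, 110, 111, 115, 117, 125, 130, 120, 109, 110] [96, 105, 119, 125, 128, 127, 136, 134, 116, 115, 125, 123, 138, 138, 135, 140, 133, 134, 130, 133]
195 [135, 138, 133, 139, 137, 123, 112, 117, 128
[... 228 characters left out ...]
116, 115, 111] [106, 119, 123, 127, 126, 130, 126, 117, 116, 126, 138, 156, 157, 158, 159, 154, 156, 154, 154, 153]
215 [153, 154, 150, 153, 149, 136, 114, 119, 124, 109, 99, 111, 116, 120, 113, 119, 118, 129] [108, 117, 119, 121, 125, 121, 117, 113, 121, 129, 141, 155, 151, 152, 154, 153, 147, 152, 149, 147]
225 [145, 143, 143, 147, 146, 131, 112, 117, 120, 131, 225, 255, 255, 254, 254, 254, 253, 253] [254, 254, 255, 255, 254, 168, 96, 110, 119, 119, 132, 130, 135, 131, 136, 132, 134, 131, 140, 135]
235 [144, 140, 138, 144, 139, 128, 110, 116, 113, 137, 224, 255, 255, 254, 253, 253, 253, 253] [254, 254, 255, 255, 239, 129, 95, 117, 121, 129, 134, 131, 129, 133, 134, 133, 136, 132, 138, 138]
```

Run:
```python
from h import *
c=np.load("w2.npy",allow_pickle=True)[0]
g=cv2.cvtColor(c["color"],cv2.COLOR_RGB2HSV)
for r in (172,185,205,220,235): print(r,g[r,222:240,1].tolist(),g[r,280:300,1].tolist())
b=px2w(c,[[228,175],[228,235],[289,175],[286,235]],34); print(b.round(1).tolist())
for i in (0,2): d=b[i+1]-b[i]; print(np.arctan2(d[1],d[0]))
```

```text
172 [132, 137, 130, 137, 135, 129, 90, 56, 54, 62, 61, 59, 59, 56, 53, 61, 78, 76] [78, 102, 86, 70, 65, 60, 52, 51, 55, 75, 60, 70, 115, 132, 135, 141, 137, 138, 138, 130]
185 [132, 134, 132, 132, 135, 128, 89, 67, 60, 81, 70, 79, 68, 68, 62, 71, 69, 95] [88, 91, 83, 73, 75, 72, 69, 63, 79, 70, 71, 108, 138, 140, 136, 135, 138, 141, 139, 138]
205 [138, 135, 134, 136, 135, 128, 96, 64, 59, 67, 69, 70, 70, 68, 70, 79, 83, 88] [97, 79, 75, 69, 70, 66, 67, 76, 71, 69, 112, 134, 130, 131, 128, 129, 129, 130, 133, 133]
220 [132, 131, 128, 131, 134, 123, 81, 49, 55, 55, 31, 1, 0, 2, 2, 3, 2, 2] [13, 12, 16, 15, 31, 51, 90, 73, 65, 107, 136, 132, 137, 132, 132, 140, 137, 134, 136, 141]
235 [134, 130, 138, 131, 135, 122, 72, 42, 52, 41, 21, 0, 1, 2, 2, 3, 4, 2] [2, 2, 1, 0, 18, 36, 56, 41, 78, 124, 129, 132, 134, 133, 131, 133, 131, 135, 131, 134]
[[459.9, -42.3, 34.0], [511.7, -52.3, 34.0], [467.9, 6.2, 34.0], [519.7, -3.5, 34.0]]
-0.1903437382498832
-0.1860380504139412
```

jog_arm(
  commands=[
    [-0.02,0,0.3,0,0,0.016,0],
    [-0.02,0,0.6,0,0,0.016,0],
    [-0.02,0,0.85,0,0,0.016,0],
    [-0.02,0,1.0,0,0,0.016,0],
    [-0.02,0,1.0,0,0,0.016,0],
    [-0.02,0,1.0,0,0,0.016,0],
  ],
)

```text
time: 2.8
tool_pos: [474.2, -19.7, 71.9]
tool_rot: [0.001, 0.094, 0.996, 0.0]
force: [0.3, 0.6, 0.8]
width: -0.1
gripper_force: 0.0
```

Run:
```python
from cell import *
from h import *
o=get_obs(); print(o["time"],o["tool_pos"].round(2),o["width"],o["force"].round(1)); print(plan(o,[473,-19.2,63],np.pi-.187))
c=read_camera("wrist"); cv2.imwrite("pics/w3.png",cv2.resize(c["color"][100:340,120:400,::-1],None,fx=2.4,fy=2.4))
ce,s,p=blob(c,(10,150,150),(30,255,255),(100,0,420,384));print(ce,s)
```

```text
2.8 [474.25 -19.73  71.88] -0.07684890917387638 [0.3 0.6 0.8]
(array([0.013, 0.003, 0.089]), array([ 0.   ,  0.001, -0.   ]))
[260.5531763  227.23554604] [ 231  215   60   33 1401]
```

View pics/w3.png

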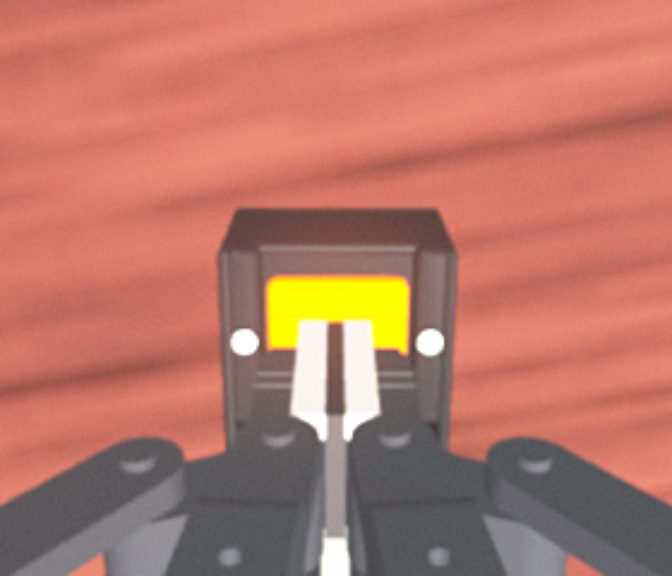

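The fingertips hang over the pad: tip front edge at row 320, pad front at row 277, pad rear at row 352, laterally centred (336 vs 338).

Run:
```python
from cell import *
from h import *
o=get_obs();c=read_camera("wrist")
f=lambda u,v,z:px2w(c,[[u/2.4+120,v/2.4+100]],z)[0]
T=lambda p:(Rm(o["tool_rot"]).T@(p-o["tool_pos"])).round(1)
print("tip",T(f(336,320,52.9)),T(f(336,345,52.9))); print("pad f/r",T(f(338,277,39)),T(f(338,352,39)),T(f(268,280,39)),T(f(410,280,39)))
```

```text
tip [ 9.4  0.3 19.2] [ 4.   0.3 19.2]
pad f/r [12.9  0.7 33.1] [-4.5  0.7 33.2] [ 12.3 -14.   33.1] [12.2 15.9 33.1]
```

jog_arm(
  commands=[
    [0.02,0.004,0.03,0,0,0,0],
    [0.02,0.004,0.06,0,0,0,0],
    [0.02,0.004,0.08,0,0,0,0],
    [0.02,0.004,0.08,0,0,0,0],
    [0.02,0.004,0.08,0,0,0,0],
  ],
)

```text
time: 3.4
tool_pos: [471.5, -19.6, 62.2]
tool_rot: [-0.0, 0.094, 0.996, -0.0]
force: [0.3, -1.3, -0.5]
width: 0.1
gripper_force: 0.0
```

jog_arm(
  commands=[
    [0,0,0.005,0,0,0,0],
    [0,0,0.01,0,0,0,0],
    [0,0,0.015,0,0,0,0],
    [0,0,0.02,0,0,0,0],
    [0,0,0.02,0,0,0,0],
    [0,0,0.02,0,0,0,0],
  ],
)

```text
time: 4.0
tool_pos: [471.6, -19.5, 60.5]
tool_rot: [0.0, 0.094, 0.996, 0.0]
force: [-1.8, 1.3, 3.3]
width: 0.0
gripper_force: 1.7
```

jog_arm(
  commands=[
    [0,0,0.002,0,0,0,0],
    [0,0,0.003,0,0,0,0],
    [0,0,0.003,0,0,0,0],
  ],
)

```text
time: 4.3
tool_pos: [471.4, -19.5, 60.2]
tool_rot: [-0.0, 0.094, 0.996, 0.0]
force: [-3.6, 0.5, 5.6]
width: 0.1
gripper_force: 2.7
```

jog_arm(
  commands=[
    [0,0,0.002,0,0,0,0],
    [0,0,0.003,0,0,0,0],
    [0,0,0.003,0,0,0,0],
  ],
)

```text
time: 4.6
tool_pos: [471.3, -19.5, 60.0]
tool_rot: [-0.0, 0.094, 0.996, 0.0]
force: [-3.8, 0.6, 7.3]
width: -0.3
gripper_force: 3.4
```

jog_arm(
  commands=[
    [0,0,0.002,0,0,0,0],
    [0,0,0.003,0,0,0,0],
    [0,0,0.003,0,0,0,0],
  ],
)

```text
time: 4.9
tool_pos: [471.2, -19.4, 59.8]
tool_rot: [-0.0, 0.094, 0.996, 0.0]
force: [-5.5, -0.0, 8.3]
width: 0.2
gripper_force: 4.2
```

jog_arm(
  commands=[
    [0,0,0.002,0,0,0,0],
    [0,0,0.002,0,0,0,0],
    [0,0,0.002,0,0,0,0],
  ],
)

```text
time: 5.2
tool_pos: [471.2, -19.4, 59.7]
tool_rot: [-0.0, 0.094, 0.996, 0.0]
force: [-6.6, 0.5, 9.6]
width: -0.3
gripper_force: 4.8
```

Run:
```python
from cell import *
from h import *
F=[]
for i in range(4):
    c=read_camera("wrist"); o=get_obs(); F.append(np.r_[o["force"],o["tool_pos"][2],np.linalg.norm(o["force"])])
print(np.round(F,2).tolist(), np.mean(F,0).round(2)); cv2.imwrite("pics/w4.png",cv2.resize(c["color"][100:340,120:400,::-1],None,fx=2.4,fy=2.4))
```

```text
[[-5.6, -0.04, 10.36, 59.69, 11.78], [-5.85, 0.18, 9.82, 59.7, 11.44], [-6.24, 1.08, 9.91, 59.69, 11.76], [-6.9, 0.53, 9.48, 59.73, 11.74]] [-6.15  0.44  9.9  59.7  11.68]
```

jog_arm(
  commands=[
    [0.002,0,0,0,0,0,0],
    [0.004,0,0,0,0,0,0],
    [0.004,0,0,0,0,0,0],
  ],
)

```text
time: 5.7
tool_pos: [471.1, -19.4, 59.7]
tool_rot: [0.0, 0.094, 0.996, 0.0]
force: [-3.8, 1.2, 8.0]
width: -0.1
gripper_force: 4.1
```

View pics/w4.png

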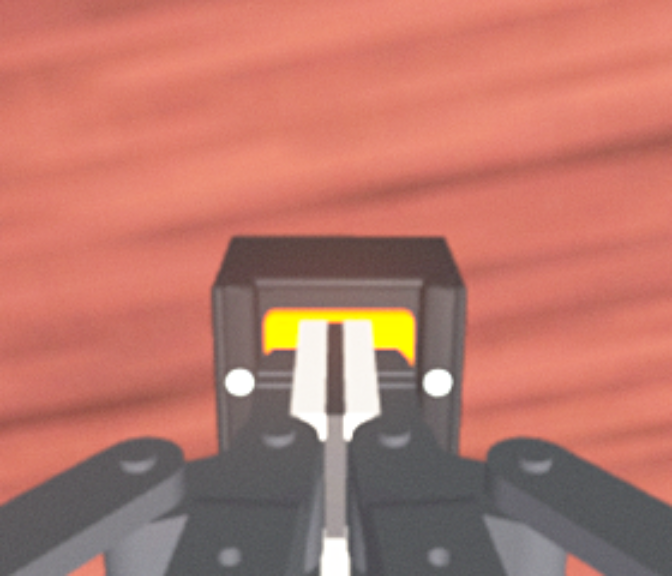

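The fingertips rest on the pad (about (336,330)), the pad has hardly sunk and the lid isn't up. I'll press on in small steps, easing the sideways friction.

jog_arm(
  commands=[
    [0.002,0,0.002,0,0,0,0],
    [0.004,0,0.003,0,0,0,0],
    [0.004,0,0.003,0,0,0,0],
  ],
)

```text
time: 6.0
tool_pos: [470.9, -19.4, 59.6]
tool_rot: [0.0, 0.094, 0.996, -0.0]
force: [-3.2, -0.1, 8.2]
width: 0.1
gripper_force: 4.2
```

jog_arm(
  commands=[
    [0.002,0,0.002,0,0,0,0],
    [0.004,0,0.003,0,0,0,0],
    [0.004,0,0.003,0,0,0,0],
  ],
)

```text
time: 6.3
tool_pos: [470.8, -19.4, 59.4]
tool_rot: [0.001, 0.094, 0.996, -0.0]
force: [-2.2, 0.4, 8.4]
width: 0.0
gripper_force: 4.3
```

jog_arm(
  commands=[
    [0.002,0,0.002,0,0,0,0],
    [0.004,0,0.003,0,0,0,0],
    [0.004,0,0.003,0,0,0,0],
  ],
)

```text
time: 6.6
tool_pos: [470.6, -19.3, 59.2]
tool_rot: [0.001, 0.094, 0.996, -0.0]
force: [-1.9, -0.1, 8.8]
width: -0.3
gripper_force: 4.5
```

jog_arm(
  commands=[
    [0,0,0.002,0,0,0,0],
    [0.002,0,0.004,0,0,0,0],
    [0.002,0,0.004,0,0,0,0],
  ],
)

```text
time: 6.9
tool_pos: [470.5, -19.3, 59.0]
tool_rot: [0.001, 0.094, 0.996, -0.0]
force: [-1.5, -0.7, 10.4]
width: 0.2
gripper_force: 5.2
```

jog_arm(
  commands=[
    [0,0,0.002,0,0,0,0],
    [0.001,0,0.003,0,0,0,0],
    [0.001,0,0.003,0,0,0,0],
  ],
)

```text
time: 7.2
tool_pos: [470.4, -19.3, 58.9]
tool_rot: [0.001, 0.094, 0.996, -0.0]
force: [-2.9, -0.7, 11.7]
width: -0.0
gripper_force: 5.9
```

jog_arm(
  commands=[
    [0.001,0,0.001,0,0,0,0],
    [0.001,0,0.001,0,0,0,0],
    [0.001,0,0.001,0,0,0,0],
  ],
)

```text
time: 7.5
tool_pos: [470.4, -19.3, 58.8]
tool_rot: [0.001, 0.094, 0.996, -0.0]
force: [-2.3, -1.0, 12.0]
width: 0.1
gripper_force: 6.0
```

Run:
```python
from cell import *
from h import *
F=[]
for i in range(5):
    c=read_camera("wrist"); o=get_obs(); F.append(np.r_[o["force"],o["tool_pos"][2],np.linalg.norm(o["force"])])
print(np.mean(F,0).round(2))
```

```text
[-3.03 -0.58 12.13 58.85 12.52]
```

12.1 N held steady and there was no click. I'll lift and check the lid.

jog_arm(
  commands=[
    [0,0,-0.04,0,0,0,0],
    [0,0,-0.15,0,0,0,0],
    [0,0,-0.5,0,0,0,0],
    [0,0,-0.9,0,0,0,0],
    [0,0,-0.9,0,0,0,0],
    [0,0,-0.9,0,0,0,0],
  ],
)

```text
time: 8.35
tool_pos: [470.2, -19.2, 148.5]
tool_rot: [0.001, 0.094, 0.996, 0.0]
force: [-0.6, -0.2, -0.5]
width: -0.2
gripper_force: 0.0
```

Run:
```python
from cell import *
from h import *
o=get_obs(); print(o["time"],o["tool_pos"].round(2),o["joints"].round(3)); 
w=read_camera("wrist"); t=read_camera("top"); s=read_camera("scene")
a=cv2.resize(w["color"][100:300,150:370],None,fx=1.8,fy=1.8)
b=cv2.resize(s["color"][180:240,230:320],(396,264),interpolation=cv2.INTER_CUBIC)
im=np.zeros((360,800,3),np.uint8); im[:360,:396]=a; im[:264,400:796]=b; cv2.imwrite("pics/w5.png",im[:,:,::-1])
print(px2w(w,[[0,0]],34)); np.save("w5.npy",np.array([w,t,o],dtype=object),allow_pickle=True)
```

```text
8.35 [470.18 -19.15 148.52] [-0.041 -0.119 -0.224  1.464 -0.     0.148]
[[ 313.5366309  -157.24215701   34.        ]]
```

View pics/w5.png

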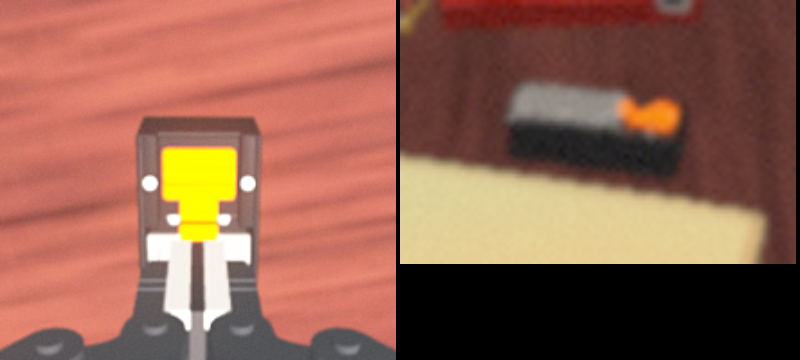

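The lid is still flat and shut in both views (pad at (198,175) left panel; closed lid at (570,105) right panel), so the spring is too stiff and the case goes to the red tray. Next I'll open and move over the case centre.

jog_arm(
  commands=[
    [-0.2,0,0,0,0,0,1],
    [-0.468,0,0,0,0,0,1],
    [-0.468,0,0,0,0,0,1],
    [-0.468,0,0,0,0,0,1],
    [-0.468,0,0,0,0,0,1],
    [-0.468,0,0.2,0,0,0,1],
    [-0.468,0,0.4,0,0,0,1],
    [-0.468,0,0.6,0,0,0,1],
    [-0.468,0,0.6,0,0,0,1],
  ],
)

```text
time: 9.4
tool_pos: [513.5, -27.7, 85.0]
tool_rot: [-0.002, 0.094, 0.996, -0.0]
force: [-0.8, -0.7, 0.3]
width: 85.5
gripper_force: 0.0
```

Run:
```python
from cell import *
from h import *
o=get_obs(); print(o["time"],o["tool_pos"].round(2),o["width"]); print(plan(o,[516.2,-27.9,23],np.pi-.187))
w=read_camera("wrist"); t=read_camera("top")
cv2.imwrite("pics/w6.png",w["color"][:,:,::-1])
for n,c,b in (("top",t,(265,165,345,250)),):
    ce,s,p=blob(c,(0,180,60),(6,255,255),b); r=cv2.minAreaRect(p.astype(np.float32)); q=px2w(c,cv2.boxPoints(r),25); print(s,q.round(0)[:,:2].tolist(),q.mean(0))
```

```text
9.4 [513.49 -27.68  85.04] 85.46545437235552
(array([-0.03 ,  0.003,  0.62 ]), array([-0.   , -0.003, -0.001]))
[ 277  172   53   65 2733] [[644.0, -196.0], [665.0, -363.0], [448.0, -381.0], [428.0, -220.0]] [ 546.20002131 -290.0010357    25.        ]
```

View pics/w6.png

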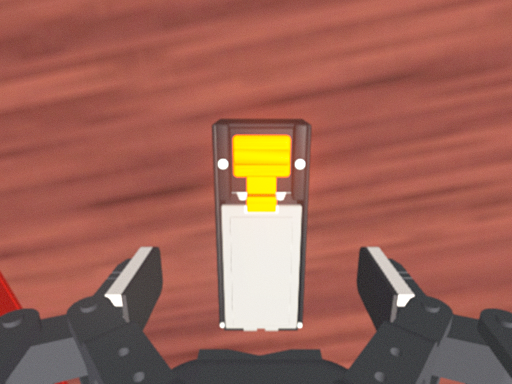

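The case sits centred between the open fingers: front top corners at about (214,125) and (310,125), rear corners at about (219,330) and (304,330). I'll check the centre from these.

Run:
```python
from cell import *
from h import *
o=get_obs();w=read_camera("wrist")
T=lambda p:((p-o["tool_pos"])@Rm(o["tool_rot"])).round(1)
for z in (34,): print(T(px2w(w,[[214,125],[310,125],[304,330],[219,330]],z)).tolist(),T(px2w(w,[[262,155]],40)), T(px2w(w,[[222,164],[300,164]],36)))
```

```text
[[55.8, -23.9, 54.0], [55.7, 26.7, 54.0], [-73.7, 28.5, 53.9], [-73.6, -25.9, 53.9]] [[40.9  1.4 48. ]] [[ 35.2 -20.1  52. ]
 [ 35.2  21.9  52. ]]
```

jog_arm(
  commands=[
    [-0.05,0.013,0.2,0,0,0,1],
    [-0.05,0.013,0.4,0,0,0,1],
    [-0.05,0.013,0.55,0,0,0,1],
    [-0.05,0.013,0.61,0,0,0,1],
    [-0.05,0.013,0.61,0,0,0,1],
    [-0.05,0.013,0.61,0,0,0,1],
  ],
)

```text
time: 10.15
tool_pos: [521.2, -27.6, 27.4]
tool_rot: [0.001, 0.094, 0.996, 0.0]
force: [0.0, -0.0, 0.1]
width: 85.5
gripper_force: 0.0
```

jog_arm(
  commands=[
    [0,0,0,0,0,0,0.55],
    [0,0,0,0,0,0,0.55],
    [0,0,0,0,0,0,0.55],
    [0,0,0,0,0,0,0.5],
    [0,0,0,0,0,0,0.5],
    [0,0,0,0,0,0,0.5],
    [0,0,0,0,0,0,0.5],
    [0,0,0,0,0,0,0.5],
  ],
  squeeze=30,
)

```text
time: 10.95
tool_pos: [521.1, -27.6, 27.3]
tool_rot: [0.001, 0.094, 0.996, -0.0]
force: [-0.5, 0.1, 5.4]
width: 51.5
gripper_force: 32.9
```

jog_arm(
  commands=[
    [0,0,-0.03,0,0,0,0.4],
    [0,0,-0.1,0,0,0,0.4],
    [0,0,-0.25,0,0,0,0.4],
    [0,0,-0.45,0,0,0,0.4],
    [0,0,-0.65,0,0,0,0.4],
    [0,0,-0.8,0,0,0,0.4],
    [0,0,-0.8,0,0,0,0.4],
    [0,0,-0.8,0,0,0,0.4],
  ],
  squeeze=40,
)

```text
time: 11.75
tool_pos: [520.8, -27.6, 106.5]
tool_rot: [0.0, 0.094, 0.996, 0.0]
force: [0.3, -0.2, -3.5]
width: 51.4
gripper_force: 42.8
```

Run:
```python
from cell import *
from h import *
o=get_obs(); print(o["time"],o["tool_pos"].round(2),o["width"],o["force"].round(1)); print(plan(o,[546,-289,110],np.pi+.095))
```

```text
11.75 [520.8  -27.55 106.46] 51.38186245887563 [ 0.3 -0.2 -3.5]
(array([-0.737, -2.521, -0.035]), array([-0.  ,  0.  , -0.18]))
```

jog_arm(
  commands=[
    [-0.06,-0.2,0,0,0,-0.04,0.4],
    [-0.12,-0.42,0,0,0,-0.09,0.4],
    [-0.18,-0.64,0,0,0,-0.14,0.4],
    [-0.25,-0.84,0,0,0,-0.18,0.4],
    [-0.25,-0.84,0,0,0,-0.18,0.4],
    [-0.25,-0.84,0,0,0,-0.18,0.4],
  ],
)

```text
time: 12.35
tool_pos: [529.0, -114.9, 105.3]
tool_rot: [-0.001, -0.046, 0.999, 0.0]
force: [0.3, -0.1, -2.7]
width: 51.5
gripper_force: 42.9
```

Run:
```python
from cell import *
from h import *
o=get_obs(); print(o["time"],o["tool_pos"].round(2),o["width"],o["force"].round(1)); print(plan(o,[546,-289,110],np.pi+.095))
```

```text
12.35 [ 528.97 -114.85  105.27] 51.520354182020135 [ 0.3 -0.1 -2.7]
(array([-0.009, -1.75 , -0.049]), array([ 0.001, -0.001, -0.002]))
```

jog_arm(
  commands=[
    [0,-0.25,-0.02,0,0,0,0.4],
    [0,-0.55,-0.04,0,0,0,0.4],
    [0,-0.875,-0.04,0,0,0,0.4],
    [0,-0.875,-0.04,0,0,0,0.4],
  ],
)

```text
time: 12.75
tool_pos: [537.8, -203.8, 109.8]
tool_rot: [-0.0, -0.046, 0.999, -0.0]
force: [-0.8, 0.2, -2.6]
width: 51.2
gripper_force: 43.2
```

jog_arm(
  commands=[
    [0,-0.3,0,0,0,0,0.4],
    [0,-0.6,0,0,0,0,0.4],
    [0,-0.875,0,0,0,0,0.4],
    [0,-0.875,0,0,0,0,0.4],
    [0,-0.875,0,0,0,0,0.4],
  ],
)

```text
time: 13.25
tool_pos: [545.9, -288.2, 109.7]
tool_rot: [-0.001, -0.047, 0.999, 0.001]
force: [-0.2, 0.4, -2.8]
width: 51.4
gripper_force: 43.4
```

Run:
```python
from cell import *
from h import *
o=get_obs(); print(o["time"],o["tool_pos"].round(2),o["width"],o["force"].round(1),o["joints"].round(2)); print(plan(o,[546,-289,35],np.pi+.095))
w=read_camera("wrist"); cv2.imwrite("pics/w7.png",w["color"][:,:,::-1])
```

```text
13.25 [ 545.88 -288.19  109.74] 51.42968754480047 [-0.2  0.4 -2.8] [-0.49  0.24  0.08  1.41  0.   -0.58]
(array([-0.001, -0.009,  0.747]), array([ 0.001, -0.001, -0.001]))
```

View pics/w7.png

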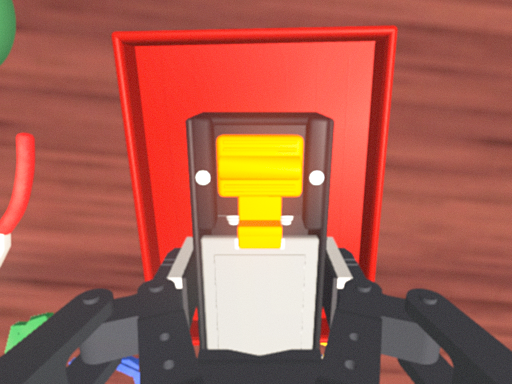

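The held case is aligned and centred over the red tray (case at (260,230), tray rim from x=120 to 390), with the lid shut. Next I'll lower it gently.

jog_arm(
  commands=[
    [0,-0.01,0.2,0,0,0,0.4],
    [0,-0.01,0.4,0,0,0,0.4],
    [0,-0.01,0.55,0,0,0,0.4],
    [0,-0.01,0.66,0,0,0,0.4],
    [0,-0.01,0.7,0,0,0,0.4],
    [0,-0.01,0.7,0,0,0,0.4],
    [0,-0.01,0.7,0,0,0,0.4],
  ],
)

```text
time: 14.0
tool_pos: [546.6, -290.1, 41.3]
tool_rot: [0.0, -0.047, 0.999, -0.0]
force: [0.0, -0.2, -3.2]
width: 51.7
gripper_force: 43.5
```

jog_arm(
  commands=[
    [0,0,0.01,0,0,0,0.4],
    [0,0,0.02,0,0,0,0.4],
    [0,0,0.03,0,0,0,0.4],
    [0,0,0.04,0,0,0,0.4],
    [0,0,0.045,0,0,0,0.4],
    [0,0,0.045,0,0,0,0.4],
  ],
)

```text
time: 14.6
tool_pos: [546.1, -290.0, 35.9]
tool_rot: [-0.0, -0.047, 0.999, 0.0]
force: [0.0, 0.0, -2.4]
width: 50.9
gripper_force: 43.5
```

jog_arm(
  commands=[
    [0,0,0.005,0,0,0,0.4],
    [0,0,0.01,0,0,0,0.4],
    [0,0,0.015,0,0,0,0.4],
    [0,0,0.015,0,0,0,0.4],
  ],
)

```text
time: 15.0
tool_pos: [546.1, -290.0, 34.4]
tool_rot: [-0.0, -0.047, 0.999, 0.0]
force: [-0.1, -0.1, -2.4]
width: 51.5
gripper_force: 43.5
```

jog_arm(
  commands=[
    [0,0,0.003,0,0,0,0.4],
    [0,0,0.006,0,0,0,0.4],
    [0,0,0.008,0,0,0,0.4],
    [0,0,0.008,0,0,0,0.4],
  ],
)

```text
time: 15.4
tool_pos: [546.1, -289.9, 33.6]
tool_rot: [-0.0, -0.047, 0.999, 0.0]
force: [0.5, -0.6, -3.1]
width: 51.0
gripper_force: 43.5
```

jog_arm(
  commands=[
    [0,0,0.003,0,0,0,0.4],
    [0,0,0.006,0,0,0,0.4],
    [0,0,0.006,0,0,0,0.4],
  ],
)

```text
time: 15.7
tool_pos: [546.2, -290.0, 33.4]
tool_rot: [0.0, -0.047, 0.999, -0.0]
force: [-1.5, 0.9, 0.8]
width: 51.2
gripper_force: 43.8
```

jog_arm(
  commands=[
    [0,0,0.002,0,0,0,0.4],
    [0,0,0.004,0,0,0,0.4],
    [0,0,0.004,0,0,0,0.4],
  ],
)

```text
time: 16.0
tool_pos: [546.2, -290.0, 33.4]
tool_rot: [0.0, -0.047, 0.999, -0.0]
force: [-3.4, 1.0, 5.5]
width: 51.2
gripper_force: 44.4
```

Contact at 33.4 mm, as predicted. I'll release and retreat.

jog_arm(
  commands=[
    [0,0,0,0,0,0,0.6],
    [0,0,0,0,0,0,0.65],
    [0,0,0,0,0,0,0.75],
    [0,0,0,0,0,0,0.85],
    [0,0,0,0,0,0,0.85],
    [0,0,0,0,0,0,0.85],
  ],
  squeeze=20,
)

```text
time: 16.6
tool_pos: [546.2, -290.0, 32.6]
tool_rot: [0.0, -0.047, 0.999, 0.0]
force: [0.0, 0.5, -0.2]
width: 72.5
gripper_force: 0.0
```

jog_arm(
  commands=[
    [0,0,-0.1,0,0,0,0.85],
    [0,0,-0.3,0,0,0,0.85],
    [0,0,-0.6,0,0,0,0.85],
    [0,0,-1,0,0,0,0.85],
    [0,0,-1,0,0,0,0.85],
    [0,0,-1,0,0,0,0.85],
    [0,0,-1,0,0,0,0.85],
  ],
)

```text
time: 17.3
tool_pos: [545.9, -289.8, 132.1]
tool_rot: [-0.0, -0.047, 0.999, 0.0]
force: [-0.3, -0.8, 0.9]
width: 73.0
gripper_force: 0.0
```

Run:
```python
from cell import *
from h import *
o=get_obs(); print(o["time"],o["tool_pos"].round(2),o["width"],o["force"].round(1))
w=read_camera("wrist"); cv2.imwrite("pics/w8.png",w["color"][:,:,::-1])
```

```text
17.3 [ 545.89 -289.85  132.13] 73.02647322675028 [-0.3 -0.8  0.9]
```

View pics/w8.png

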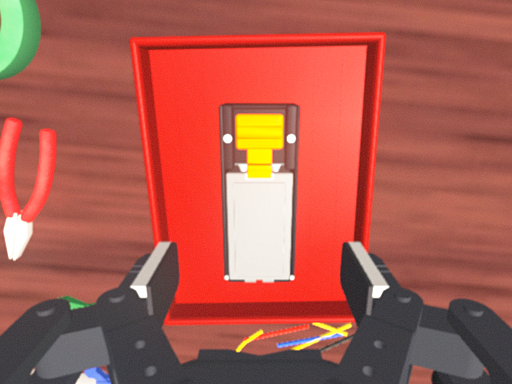

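The case lies flat and shut in the middle of the red tray (centre about (260,195)), the bystanders are untouched and the gripper is clear.

```bash
python3 -c "
from cell import *
print(hand_in())"
```

```text
the job is handed in; nothing more can be done
None
```

The latch held the lid shut at about 12 N on the pad, so the spring is too stiff; the still-shut case is flat in the red tray and the job is handed in at about 17 s.

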